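# Hold the grinder's bayonet lid half-way to its lock

### The arm

A 6-joint arm with a two-finger parallel gripper is mounted at the origin on a cart in front of the work surface, level with it; the furniture and walls round the work are solid. World frame = base frame: x ahead of the robot, y to its left, z up, the work surface at z = 0. Lengths are in m, angles in rad, forces in N, time in s.
With the tool pointing down it reaches from about 0.325 to 0.75 m from the base axis. Payload 7.6 kg.
Tool frame: the origin (TCP) lies midway between the tips of the shut fingers; the grasp point (between the pads) lies 19 mm behind it (bot.grasp_offset is the distance from the TCP to the grasp point, in m); x points along the fingers, y is the direction in which the jaws open and shut, and the axes are right-handed (so a half turn about x gives the same grasp; the last joint's range is limited). The gripper opens to 85 mm and grips with 20 to 120 N. Pads are 22 mm wide; open, the fingers measure 114 mm over their backs; the gripper's body (76 mm by 85 mm) begins 54 mm behind the grasp point. The pads swing forward as they close: fully open they stand 13 mm farther back than shut.
Start: joints at [-1.268, 0.052, 1.401, -0, 1.689, -0.07], TCP at [0.191, -0.489, 0.231] pointing down, gripper open.
Joint ranges: [-2.9, 2.9], [-0.91, 2.17], [0.12, 2.37], [-1.06, 4.2], [0.26, 2.73], [-2.93, 2.93]. Speed limits (rad/s): [2.57, 2.57, 3.01, 3.14, 3.14, 3.14].

### API

Orientations are given as a unit quaternion [x, y, z, w].
In Python, from station import bot, eyes gives the robot as it stands. The module is installed in compiled form; this text tells all that it offers.
- The arm moves only by the shell command python3 -m inch 'ROWS' [OPENING] [FORCE]. ROWS is JSON, a list of rows, each a list of 2 entries, a list of its own where there are three numbers: the shift along the world's x, y, z in cm, then the turn, a rotation vector about the world's x, y, z in degrees. In form: [[[tx, ty, tz], [rx, ry, rz]], ...]. A call has 1 to 12 rows; each row is the pose to reach, as a shift and turn from the pose commanded when the call began; what a row does not reach only later rows make up. A row lasts 1/12 s, in which the tool goes at most 41.7 mm and 7.16 degrees, less where a joint would pass 70% of its speed; a pose out of reach is approached as far as the arm can. A call with a gripper value outside its range is refused whole. OPENING is the closure, from -1 (fully open) to 1 (shut), set as the call begins (- or left out, the last holds). The fingers move at their own pace and stop on an object; FORCE is the grip in N (left out, the last holds). Time passes only in rows, so rows that repeat a pose let the fingers close. It gives the time, the measured TCP pose, the force and the opening at its end, in the units of the state.
- bot.get_obs(): the state, without advancing time (a new reading comes with each control period).
- eyes.read_camera(name): name is "scene" or "side" or "wrist"; returns the picture (480x640x3 uint8, red, green, blue); there is no depth.
- eyes.get_calibration(name): a dict with "mtx" (3x3 intrinsics, pixels), "cam_to_world" (4x4, takes a point from camera to world coordinates); the wrist camera has in their place "T_tool_cam" (4x4, takes a point from camera to tool coordinates, whose origin is the TCP and whose axes are the tool frame's). Camera axes: x right, y up, looking along -z (the intrinsics and any distortion apply to the point x, -y, -z); pixel columns grow to the right and rows downward; lengths in m; the calibration is good to about 2 mm. A picture is of the moment at which its call begins: read the wrist's pose just before it. get_calibration takes no time and is no camera call.
- bot.close_job(): hands the job in, once; it reports no verdict.
Trained networks look in the newest picture that a camera, given by its name, has taken for a name from the list of things; names that differ only in an ending like _2 or _b are one class to them, and where a whole thing is asked for, a point or a joint stands for the part that bears it (a point fixed in the world has none). Each returns a list of dicts, best first, with "score" (0 to 1); they miss things now and then, are a little off and sometimes report something else, mostly with a low value. They report only what shows in the picture. A call takes as long as a camera call. They do not tell look-alikes from the thing itself.
- eyes.find_in(camera, query): "rect" ([left, top, right, bottom] in pixels, round what is visible of it).
- eyes.mark_of(camera, query): "centre" ([row, column] in pixels: a listed point, or the origin of a listed thing).
The state is a dict: "t": time; "qpos": joint angles; "dq": joint speeds; "effort": joint torques, N m; "position": TCP position; "orientation": TCP orientation; "contact_force": force on the tool from outside, world axes, zero at the start; "torque": the same for the moment, N m; "opening": finger opening in m.
Only numpy, scipy, OpenCV 4.12 (cv2) and the standard library are available. Lean on these libraries where they do the work, as an engineer would, in place of code of your own. Each camera call takes 0.05 s, during which the arm holds its last target.

### The job

The counter grinder's lid lock is due for its safety check. Fit the bayonet lid (the one with the bar grip, not the round-knobbed cover) into the grinder's mouth until it sits flat, then turn it clockwise half-way to the lock, so that its pointers stand at the broad marks, without ever turning it on as far as the sprung catch. The lid is sprung and turns back if let go, so finish still holding it there; leave the other things on the table where they are.

Things in the scene. Friction and masses are not known exactly. Their poses are not given: they have to be found in the camera images.
- grinder: Grinder fixed to the table: black foot 106 mm wide, aluminium cup and collar 92 mm across, 104 mm tall. Origin at the centre of its underside, z up, axes as mouth. On the collar two thin dark ticks at +x and -x show the entry; two broad ticks 45 degrees clockwise of these (seen from above) show half-way.
- mouth (a point): Centre of the grinder's mouth, level with the collar's top, 104 mm above the table; z up. A 53 mm round opening in a white flange 6 mm thick (its top is the collar's top), with two notches about 22 mm wide at +x and -x, reaching radius 37 mm. Below lies a ring channel; its floor is 20 mm under the collar's top.
- lid_center (a point): Centre of the loose bayonet lid on its axis, 24 mm above its underside; z up, x along the grip bar. Grey, about 120 g, 48 mm tall, stands upright. Bar 50 mm long (x), 14 mm thick (y), its top 24 mm above this point, its foot on the disc 4 mm below this point. A half turn about z gives the same lid. Fully seated, this point is 10 mm above mouth.
- lid: The same lid, origin at its underside's centre. From there up: plug 48 mm across, 0 to 14 mm, with two lugs 14 mm wide, 6 mm thick at its foot reaching radius 33 mm at +x and -x; disc 72 mm across, 14 to 20 mm, pointer nibs at +x and -x to radius 39.5 mm; bar 20 to 48 mm. Lugs enter with the bar along mouth's x: play 4 mm either side of a lug, 2.5 mm round the plug.
- catch_pin (a point): Inner edge of the sprung steel catch pin on the collar, 78 degrees clockwise of mouth's +x, at radius 37.5 mm, 4 mm above the collar. Pin up to 8 mm, its black housing outside it up to 7 mm above the collar. Seated, the lid turns only clockwise from above (negative about z), half-way 45 degrees; nibs meet the pin at about 68 degrees, click at about 90.
- return_ring (a joint): The sprung ring in the channel that the lid's lugs push round: 0 at rest, grows clockwise, rad, up to 1.52. It reads the lid's turn less about 0.14 rad of free play (about 0.65 at half-way). Return torque about 0.05 N m at rest, 0.10 N m at half-way.
- catch (a joint): The sprung catch pin, m: 0 at rest (out), up to 0.004 as a lid nib pushes it outwards on the way to the click. It must stay at rest.
- cover: Loose storage cover, a bystander: plain round grey disc 76 mm across with a round knob 26 mm across, 40 mm tall, no lugs. Origin at the centre of its underside. Lid and cover lie to the left and right in front of the grinder; which lies left varies.
- honey_jar_b: Bystander: honey jar, 64 mm across, 97 mm tall; origin at the centre of its underside.
- butter_bar_0: Bystander: bar cake in a film pack, 57x101x25 mm, at the back, left of the grinder; origin at the centre of its underside.
- butter_bar_1: Bystander: bar cake in a film pack, 57x101x25 mm, near the heat sealer on the right; origin at the centre of its underside.
- ring_pack_3: Bystander: ring cake in a film pack, 90x94x24 mm, on the left; origin at the centre of its underside.
- ring_pack_4: Bystander: ring cake in a film pack, 90x94x25 mm, far right; origin at the centre of its underside.
Mind the look-alikes: they are no part of the job. What is shaped like the lid but black or blue is not meant.

How it is judged:
On the way, in this order (a step that is already met when the one before it is completed fails the run):
1. the lid sits flat in the mouth, lugs through the notches, not yet turned (horizontal distance between lid_center and mouth below 0.005 m and z of lid_center in the frame of mouth below 0.0135 m and angle between lid_center's own z axis and vertical below 0.07 rad and angle between the x axis of lid_center and the x axis of mouth, either way round below 0.3 rad), for 0.1 s.
2. the lid is turned half-way to the lock (horizontal distance between lid_center and mouth below 0.005 m and z of lid_center in the frame of mouth below 0.0135 m and angle between lid_center's own z axis and vertical below 0.07 rad and angle between the x axis of lid_center and the x axis of mouth, either way round between 0.61 and 0.96 rad and value of joint return_ring above 0.35 rad), for 0.2 s.
At the end, for the whole second after the job is handed in: The lid is seated in the mouth (centre within 5 mm of its axis, within 3.5 mm of fully down, within 4 degrees of level), turned clockwise to 45 degrees +-10 from the entry with the sprung ring pushed round by at least 0.35 rad, still, and gripped by the fingers (over 1.5 N); the catch is untouched (all of step 2 and contact force between the fingers and lid above 1.5 N and angular speed of lid below 0.1 rad/s and value of joint catch below 0.001 m); the arm keeps its last pose, push and grip.
It fails at once if the catch is pushed towards its click (value of joint catch above 0.001 m).
It fails at once if a bystander is pushed away by more than 3 cm (distance of any of cover, honey_jar_b, butter_bar_0, butter_bar_1, ring_pack_3, ring_pack_4 from where it was at the start of the episode above 0.03 m).
It also fails if it takes over 38 s, if anything falls off the work surface, if the arm or the gripper's body presses on something with over 40 N, if the wrist force passes 120 N, or if a joint passes its speed limit or range.

## Working session

There is one attempt and no reset: what is moved stays moved. The work goes in short steps, Python scripts to look and compute and a shell command to move; the robot and the scene stay as the last step left them, time stands still between calls to the robot, and variables do not carry over. Pictures are saved under pics/ and viewed, and the job is handed in when it is done.

```bash
mkdir -p pics; cat > h.py <<'E'
import numpy as np, cv2
from station import bot, eyes
from scipy.spatial.transform import Rotation as R
def save(name,img): cv2.imwrite('pics/'+name+'.png',cv2.cvtColor(img,cv2.COLOR_RGB2BGR))
def c2w(name,obs=None):
    c=eyes.get_calibration(name)
    if 'cam_to_world' in c: return np.array(c['mtx']),np.array(c['cam_to_world']),c
    o=obs or bot.get_obs()
    T=np.eye(4);T[:3,:3]=R.from_quat(o['orientation']).as_matrix();T[:3,3]=o['position']
    return np.array(c['mtx']),T@np.array(c['T_tool_cam']),c
def ray(name,row,col,obs=None):
    K,T,c=c2w(name,obs)
    d=np.linalg.inv(K)@np.array([col,row,1.]); d=np.array([d[0],-d[1],-d[2]])
    return T[:3,3],T[:3,:3]@d
def atz(name,row,col,z,obs=None):
    o,d=ray(name,row,col,obs); return o+d*(z-o[2])/d[2]
def proj(name,p,obs=None):
    K,T,c=c2w(name,obs); q=np.linalg.inv(T)@np.append(p,1.); u=K@np.array([q[0],-q[1],-q[2]]); return u[1]/u[2],u[0]/u[2]
def tri(r1,r2):
    (a,d),(b,e)=r1,r2; d=d/np.linalg.norm(d);e=e/np.linalg.norm(e)
    s=np.linalg.lstsq(np.c_[d,-e],b-a,rcond=None)[0]; p,q=a+s[0]*d,b+s[1]*e
    return (p+q)/2,np.linalg.norm(p-q)
E
python3 - <<'E'
from h import *
o=bot.get_obs(); print(o['t'],o['position'],o['orientation'],o['opening'],bot.grasp_offset)
for n in ['scene','side','wrist']:
    im=eyes.read_camera(n); save(n+'0',im); c=eyes.get_calibration(n); print(n,c)
    if n=='wrist': continue
    for q in ['mouth','lid_center','lid','cover','grinder','catch_pin','honey_jar_b']:
        print(q,[(round(d['score'],2),np.round(d['centre']).tolist()) for d in eyes.mark_of(n,q)[:4]])
print(bot.get_obs()['t'])
E
```

```text
0.0 [ 0.19113329 -0.48865412  0.23046381] [-0.69480821 -0.13155854  0.69491808 -0.13047132] 0.08521966607906468 0.0187
scene {'mtx': array([[571.42660234,   0.        , 323.33491308],
       [  0.        , 571.42660234, 240.41788684],
       [  0.        ,   0.        ,   1.        ]]), 'cam_to_world': array([[-0.52876672,  0.43858651, -0.72666886, -0.45164787],
       [-0.84857493, -0.25494746,  0.46359722,  0.63124267],
       [ 0.01806511,  0.86176776,  0.50698125,  0.81143122],
       [ 0.        ,  0.        ,  0.        ,  1.        ]])}
mouth [(0.74, [233.0, 393.0]), (0.73, [221.0, 345.0])]
lid_center [(0.9, [293.0, 347.0]), (0.89, [275.0, 311.0]), (0.89, [300.0, 150.0])]
lid [(0.98, [306.0, 152.0]), (0.87, [302.0, 346.0]), (0.69, [283.0, 312.0])]
cover []
grinder [(0.6, [252.0, 346.0])]
catch_pin [(0.65, [216.0, 353.0])]
honey_jar_b [(0.3, [294.0, 349.0])]
side {'mtx': array([[550.68602569,   0.        , 321.79921052],
       [  0.        , 550.68602569, 245.37509969],
       [  0.        ,   0.        ,   1.        ]]), 'cam_to_world': array([[ 0.99950703, -0.02468254,  0.01
[... 460 characters left out ...]
 [306.0, 287.0])]
grinder [(0.77, [290.0, 341.0])]
catch_pin [(0.65, [247.0, 360.0]), (0.55, [274.0, 347.0])]
honey_jar_b [(0.87, [224.0, 359.0]), (0.56, [294.0, 342.0])]
wrist {'mtx': array([[348.38049766,   0.        , 323.01831254],
       [  0.        , 348.38049766, 236.7865628 ],
       [  0.        ,   0.        ,   1.        ]]), 'T_tool_cam': array([[ 1.05336727e-03,  2.74671029e-01, -9.61537683e-01,
        -1.43322331e-01],
       [ 9.99999440e-01, -3.85236289e-04,  9.85456367e-04,
        -6.21444444e-04],
       [-9.97428945e-05, -9.61538183e-01, -2.74671281e-01,
        -6.94602305e-02],
       [ 0.00000000e+00,  0.00000000e+00,  0.00000000e+00,
         1.00000000e+00]])}
0.85
```

View pics/scene0.png

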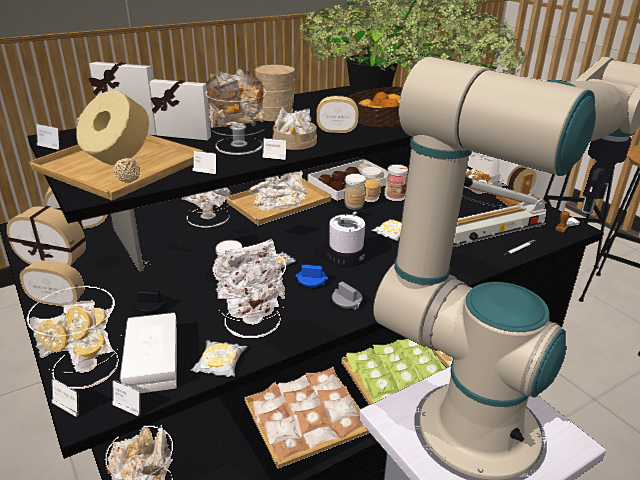

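View pics/side0.png

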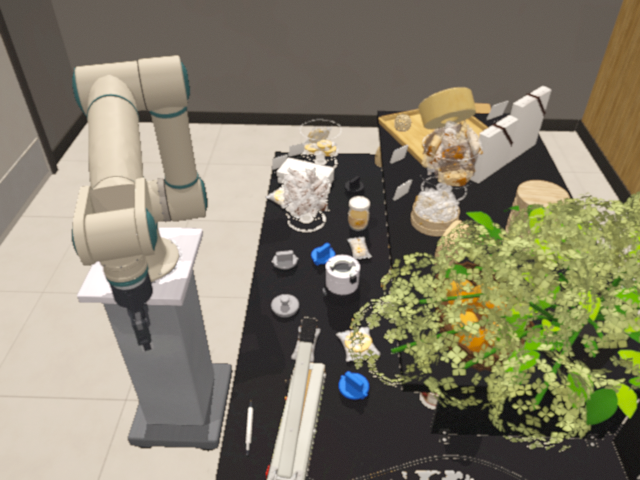

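The grey bar-grip lid appears at scene (row 293, col 347) and side (258, 283). Things that could be mistaken for it are blue at side (250, 323) and (385, 356), black at side (188, 353), and the round-knob cover at side (306, 287). I choose the grey one with the bar, and will check it in a crop.

```bash
python3 - <<'E'
from h import *
a=cv2.imread('pics/scene0.png')[190:320,280:410]; b=cv2.imread('pics/side0.png')[220:330,255:385]
a=cv2.resize(a,(390,390),interpolation=cv2.INTER_CUBIC); b=cv2.resize(b,(400,338),interpolation=cv2.INTER_CUBIC)
b=cv2.copyMakeBorder(b,0,52,0,0,cv2.BORDER_CONSTANT); cv2.imwrite('pics/crop0.png',np.hstack([a,b]))
print('lid',tri(ray('scene',293,347),ray('side',258,283)))
print('lid z', atz('scene',293,347,.024),atz('side',258,283,.024))
print('mouth',tri(ray('scene',221,345),ray('side',266,344)),atz('scene',221,345,.104),atz('side',266,344,.104))
print('cover',atz('side',306,287,0.0))
print('jar',atz('side',224,359,0.0))
print('blue',atz('side',250,323,.024),atz('scene',275,311,.024))
E
```

```text
lid (array([ 0.43291854, -0.00515892,  0.02798774]), np.float64(0.00706612211082461))
lid z [ 0.44186229 -0.00792023  0.024     ] [ 0.42996142 -0.00425775  0.024     ]
mouth (array([ 0.61323932, -0.11601465,  0.10455773]), np.float64(0.005743621808436883)) [ 0.61840704 -0.11685569  0.104     ] [ 0.6112202  -0.11845456  0.104     ]
cover [ 0.45479671 -0.17721505  0.        ]
jar [0.66413721 0.19855893 0.        ]
blue [0.54938106 0.03671094 0.024     ] [0.5497184  0.02630435 0.024     ]
```

View pics/crop0.png

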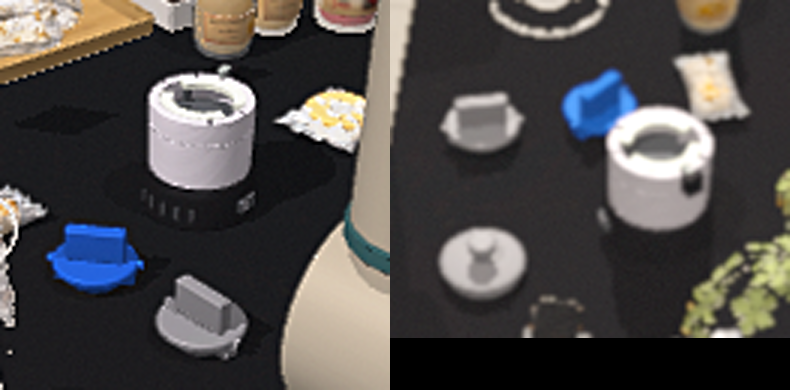

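View pics/wrist0.png

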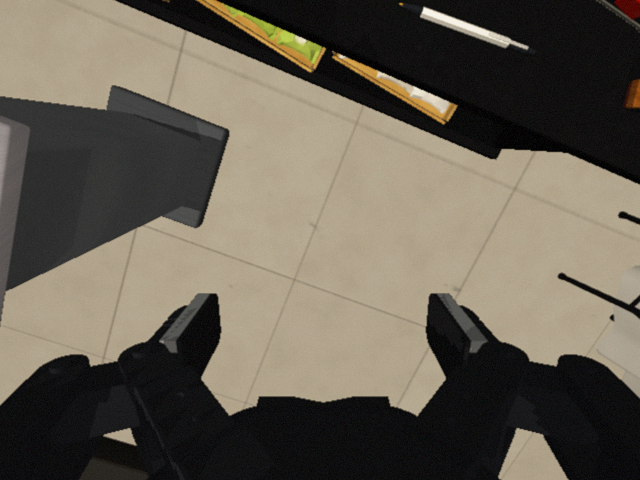

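```bash
python3 - <<'E'
from h import *
o=bot.get_obs(); M=R.from_quat(o['orientation']).as_matrix(); print(M.round(3))
for n,p in [('lid',[.436,-.006,.024]),('mouth',[.614,-.117,.104])]:
  for n2 in ['scene','side']: print(n,n2,np.round(proj(n2,np.array(p))))
# lid bar direction from side/scene: bar top ends picked in crop
s=lambda x,y:(220+y*110/338,255+(x-390)*130/400); c=lambda x,y:(190+y/3,280+x/3)
print('side bar', atz('side',*s(457,98),.048),atz('side',*s(508,94),.048))
print('scene bar', atz('scene',*c(178,280),.048),atz('scene',*c(228,310),.048))
print('side nibs', atz('side',*s(441,122),.017),atz('side',*s(523,122),.017))
E
```

```text
[[-0.     0.364 -0.931]
 [-0.    -0.931 -0.364]
 [-1.     0.     0.   ]]
lid scene [295. 348.]
lid side [258. 285.]
mouth scene [222. 346.]
mouth side [266. 345.]
side bar [ 0.4123026  -0.00423012  0.048     ] [0.46133229 0.00348607 0.048     ]
scene bar [0.45576933 0.00546026 0.048     ] [ 0.40311867 -0.00543389  0.048     ]
side nibs [ 0.39519539 -0.00550724  0.017     ] [ 0.47564495 -0.00250211  0.017     ]
```

```bash
python3 -m inch '[[[2,2.4,2],[0,0,0]],[[4.5,5.3,4],[0,0,0]],[[7,8.2,6],[0,0,0]],[[9.6,11.3,7],[0,0,-2]],[[12.2,14.4,7],[0,0,-4]],[[14.8,17.5,7],[0,0,-6]],[[17.4,20.6,7],[0,0,-8]],[[20,23.7,7],[0,0,-10]],[[22.6,26.8,7],[0,0,-12]],[[25.2,29.9,7],[0,0,-12]],[[27.8,33,7],[0,0,-12]],[[30.4,36.1,7],[0,0,-12]]]'; python3 -m inch '[[[2.3,2.5,0],[0,0,0]],[[4.5,4.8,0],[0,0,0]],[[4.5,4.8,0],[0,0,0]]]'
python3 - <<'E'
from h import *
o=bot.get_obs(); im=eyes.read_camera('wrist'); save('w1',im); print(o['t'],o['position'],o['qpos'],R.from_quat(o['orientation']).as_matrix().round(3).tolist(),o['contact_force'],o['dq'].max())
for q,z in [('lid_center',.024),('mouth',.104),('catch_pin',.108),('cover',0)]:
    for d in eyes.mark_of('wrist',q)[:4]: print(q,round(d['score'],2),np.round(d['centre'],1),atz('wrist',*d['centre'],z,o).round(4))
E
```

```text
t: 1.85
position: [0.4962, -0.1261, 0.3015]
orientation: [0.705, 0.058, -0.705, 0.058]
contact_force: [0.8, -1.5, 0.6]
opening: 0.0854
t: 2.1
position: [0.5425, -0.0759, 0.3001]
orientation: [-0.704, -0.06, 0.705, -0.059]
contact_force: [-0.5, -0.4, 0.2]
opening: 0.0852
2.1 [ 0.54249438 -0.07588471  0.30014474] [-2.07082090e-01  1.13214468e-01  1.20042110e+00  1.38833920e-03
  1.82913955e+00  1.19557224e+00] [[-0.001, 0.168, -0.986], [0.002, -0.986, -0.168], [-1.0, -0.002, 0.001]] [-0.53809376 -0.35832339  0.19076574] 0.054574750556638005
lid_center 0.75 [177.4 243.2] [0.5489 0.0234 0.024 ]
lid_center 0.66 [270.3 249.8] [0.432  0.0025 0.024 ]
mouth 0.95 [152.6 378.9] [ 0.6056 -0.1176  0.104 ]
catch_pin 0.98 [133.3 417.5] [ 0.6285 -0.1484  0.108 ]
cover 0.79 [268.6 388.6] [ 0.4561 -0.1795  0.    ]
```

View pics/w1.png

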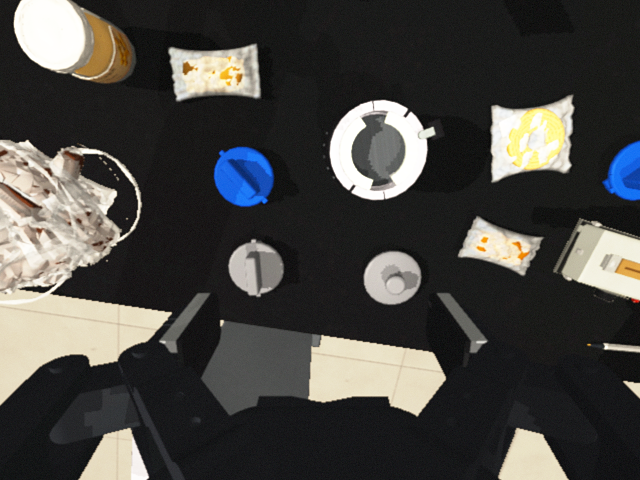

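```bash
python3 - <<'E'
from h import *
a=cv2.imread('pics/w1.png')
A=cv2.resize(a[90:210,320:450],(650,600),interpolation=cv2.INTER_CUBIC); cv2.imwrite('pics/w1g.png',A)
B=cv2.resize(a[230:310,215:300],(680,600),interpolation=cv2.INTER_CUBIC); cv2.imwrite('pics/w1l.png',B)
E
```

```text
(no output)
```

View pics/w1g.png

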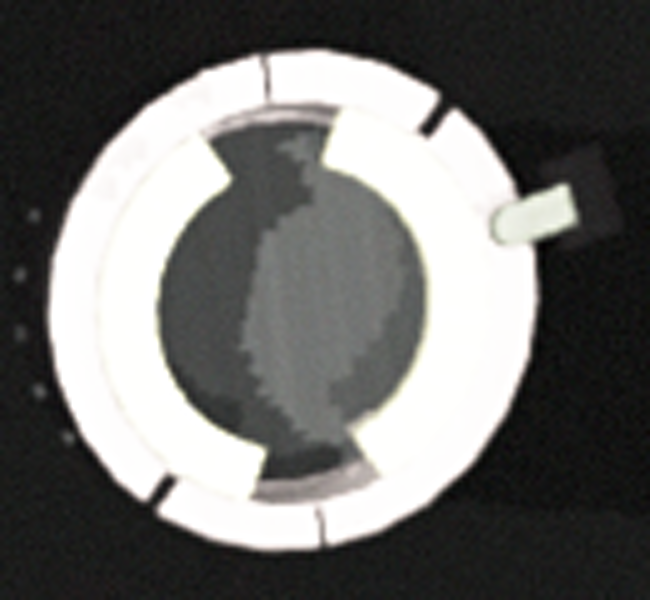

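View pics/w1l.png

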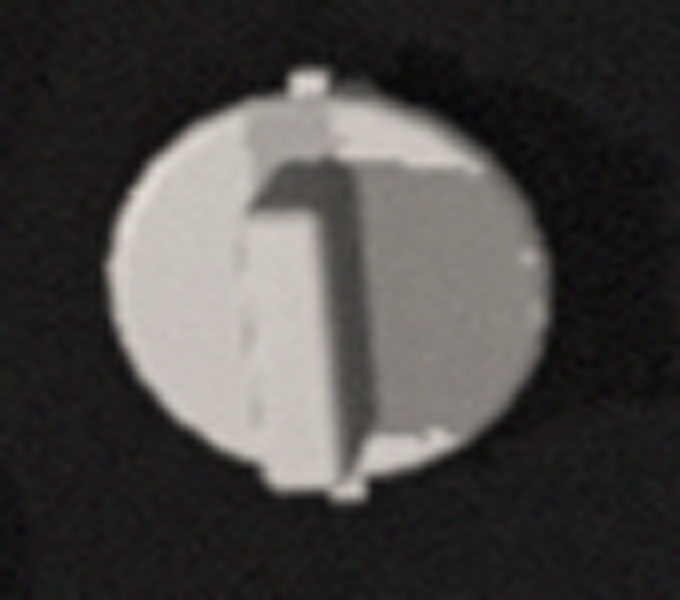

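```bash
cat >> h.py <<'E'
def yaw(a,b): d=np.array(a)-np.array(b); return np.degrees(np.arctan2(d[1],d[0]))
E
python3 - <<'E'
from h import *
o=bot.get_obs()
g=lambda x,y,z: atz('wrist',90+y/5-.4,320+x/5-.4,z,o)
l=lambda x,y,z: atz('wrist',230+y/7.5-.43,215+x/8-.43,z,o)
a,b=g(267,78,.104),g(322,525,.104); print('thin',a,b,(a+b)/2,yaw(a,b),np.linalg.norm(a-b))
a,b=g(437,113,.104),g(162,492,.104); print('broad',a,b,(a+b)/2,yaw(a,b),np.linalg.norm(a-b))
print('pin',g(500,228,.108),'rim',(g(48,300,.104)+g(538,300,.104))/2,(g(300,48,.104)+g(300,551,.104))/2)
a,b=l(310,82,.017),l(348,490,.017); print('nib',a,b,(a+b)/2,yaw(a,b),np.linalg.norm(a-b))
c=[l(250,210,.048),l(318,210,.048),l(275,490,.048),l(343,480,.048)]
print('bar',np.mean(c,0),yaw(c[0],c[2]),yaw(c[1],c[3]),np.linalg.norm(c[0]-c[2]),np.linalg.norm(c[0]-c[1]))
print('disc x',l(110,275,.02),l(552,275,.02))
E
```

```text
thin [ 0.64338849 -0.10959378  0.104     ] [ 0.56419324 -0.13680601  0.104     ] [ 0.60379086 -0.1231999   0.104     ] 18.963195538502955 0.08374003585251057
broad [ 0.64250506 -0.14178825  0.104     ] [ 0.56549335 -0.10454959  0.104     ] [ 0.60399921 -0.12316892  0.104     ] -25.805877530427054 0.08554250549879001
pin [ 0.62431988 -0.15704577  0.108     ] rim [ 0.60536979 -0.12239347  0.104     ] [ 0.60392458 -0.12405706  0.104     ]
nib [ 0.46805809 -0.00119568  0.017     ] [ 0.39327871 -0.0156446   0.017     ] [ 0.4306684  -0.00842014  0.017     ] 10.935961901311273 0.07616250821358608
bar [ 0.4324751  -0.00898398  0.048     ] 10.33458412437277 10.886201314725959 0.0491608718488277 0.01024894978241846
disc x [0.4290345  0.02666738 0.02      ] [ 0.44064383 -0.04422396  0.02      ]
```

```bash
python3 -c "
from h import *
o=bot.get_obs();print(o['t'],o['position'],o['dq'].round(3))"
python3 -m inch '[[[-1.8,1.2,-3],[0,0,1]],[[-3.6,2.4,-6],[0,0,1]],[[-5.4,3.6,-9],[0,0,1]],[[-7.2,4.8,-12],[0,0,1]],[[-9,6,-15],[0,0,1]],[[-10.9,7.1,-17.5],[0,0,1]],[[-10.9,7.1,-18.0],[0,0,1]],[[-10.9,7.1,-18.0],[0,0,1]]]'
python3 - <<'E'
from h import *
o=bot.get_obs(); im=eyes.read_camera('wrist'); save('w2',im); print(o['t'],o['position'],R.from_quat(o['orientation']).as_matrix().round(4).tolist(),o['dq'].round(3))
o=bot.get_obs();print(o['position'])
E
```

```text
2.35 [ 0.5397627  -0.08084637  0.30159412] [-0.006 -0.008  0.003  0.002 -0.001  0.003]
t: 3.02
position: [0.4295, -0.0093, 0.1198]
orientation: [-0.703, -0.064, 0.705, -0.063]
contact_force: [0.4, 0.1, 0.5]
opening: 0.0855
3.0167 [ 0.42952386 -0.00933588  0.11982682] [[-0.0028, 0.1791, -0.9838], [0.0001, -0.9838, -0.1791], [-1.0, -0.0005, 0.0027]] [-0.007  0.006 -0.114 -0.002  0.018 -0.002]
[ 0.43136898 -0.00969382  0.12196026]
```

View pics/w2.png

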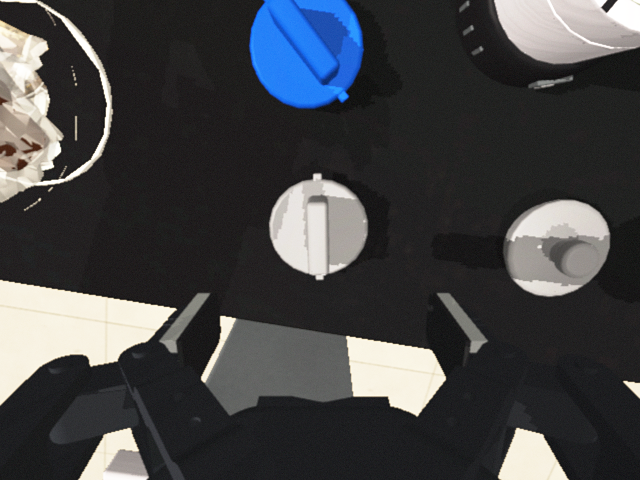

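The lid is centred below the gripper: disc centre at about col 319, row 227, bar vertical in the image, nibs at (317, 177) and (320, 277).

```bash
python3 - <<'E'
from h import *
o=bot.get_obs(); im=eyes.read_camera('wrist'); save('w3',im); print(o['t'],o['position'],R.from_quat(o['orientation']).as_matrix().round(4).tolist())
g=cv2.cvtColor(im,cv2.COLOR_RGB2HSV); m=((g[...,2]>95)&(g[...,1]<60)).astype(np.uint8); m[300:]=0
n,L,s,c=cv2.connectedComponentsWithStats(m)
for i in range(1,n):
    if s[i][4]>1500: print(s[i],c[i])
A=cv2.resize(im[160:300,255:385],(650,700)[:2] if 0 else (557,600),interpolation=cv2.INTER_CUBIC); save('w3l',A)
E
```

```text
3.0667 [ 0.43136898 -0.00969382  0.12196026] [[0.0011, 0.1788, -0.9839], [-0.0004, -0.9839, -0.1788], [-1.0, 0.0006, -0.001]]
[   0    0  114  207 9189] [ 35.82250517 110.87115029]
[ 489    0  151   69 8543] [566.61617699  29.92824535]
[ 269  176   97  106 7364] [316.8268604  228.63973384]
[ 503  202  103   96 7411] [553.16394549 248.4666037 ]
```

View pics/w3l.png

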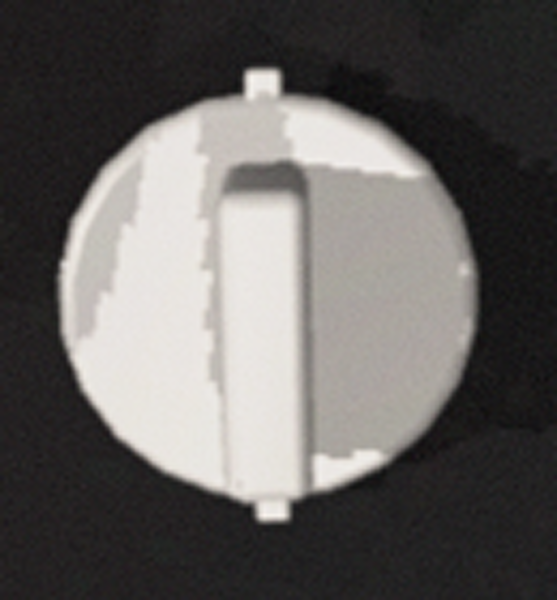

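```bash
python3 - <<'E'
from h import *
o=bot.get_obs(); print(o['position'])
s=4.2846
l=lambda x,y,z: atz('wrist',160+y/s-.4,255+x/s-.4,z,o)
a,b=l(263,82,.017),l(274,510,.017); print('nib',a,b,(a+b)/2,yaw(a,b),np.linalg.norm(a-b))
a,b=l(258,190,.048),l(268,490,.048); print('bar',a,b,(a+b)/2,yaw(a,b),np.linalg.norm(a-b))
a,b=l(60,300,.019),l(477,300,.019); print('disc',(a+b)/2,np.linalg.norm(a-b))
E
```

```text
[ 0.43240958 -0.00983834  0.12308085]
nib [0.47199627 0.00314339 0.017     ] [ 0.39709993 -0.01204624  0.017     ] [ 0.4345481  -0.00445143  0.017     ] 11.464589615281572 0.0764211125601586
bar [0.45970145 0.00112733 0.048     ] [ 0.41304338 -0.00863304  0.048     ] [ 0.43637242 -0.00375286  0.048     ] 11.815276329947494 0.047668023653772096
disc [ 0.43587136 -0.00421128  0.019     ] 0.07146752693796606
```

```bash
python3 -m inch '[[[0.4,0.5,-6],[0,0,1.3]]]'; python3 -m inch '[[[0,0,0],[0,0,0]],[[0,0,0],[0,0,0]]]'; python3 - <<'E'
from h import *
for i in range(4):
    o=bot.get_obs(); im=eyes.read_camera('wrist'); print(o['t'],o['position'].round(4),R.from_quat(o['orientation']).as_euler('xyz').round(4))
save('w4',im)
E
```

```text
t: 3.2
position: [0.4409, -0.0072, 0.0891]
orientation: [0.71, 0.07, -0.697, 0.073]
contact_force: [2.4, -1.6, 1.4]
opening: 0.0853
t: 3.37
position: [0.4343, -0.006, 0.0805]
orientation: [-0.703, -0.071, 0.704, -0.071]
contact_force: [0.1, -0.4, 0.4]
opening: 0.0855
3.3667 [ 0.4343 -0.006   0.0805] [-0.1209  1.5696 -3.0601]
3.4167 [ 0.4351 -0.0061  0.0817] [ 2.7218  1.5693 -0.2175]
3.4667 [ 0.4355 -0.0061  0.0823] [ 2.7839  1.5676 -0.1553]
3.5167 [ 0.4356 -0.006   0.0824] [ 2.7967  1.567  -0.1423]
```

View pics/w4.png

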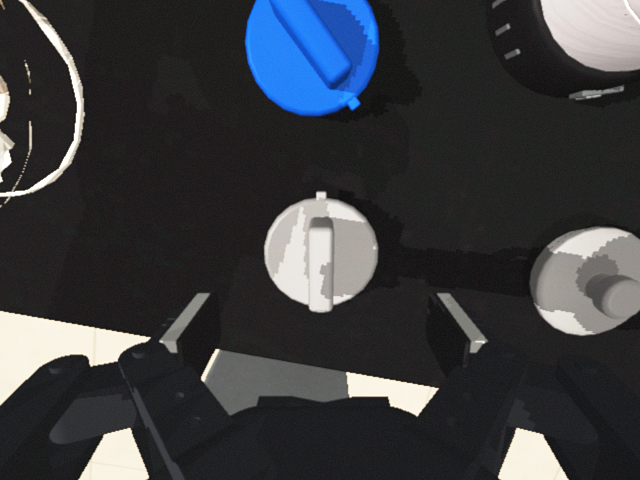

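```bash
python3 - <<'E'
from h import *
o=bot.get_obs(); print(o['position'])
l=lambda x,y,z: atz('wrist',y,x,z,o)
a,b=l(320.5,219,.048),l(320,311,.048); print('bar',a,b,(a+b)/2,yaw(a,b),np.linalg.norm(a-b))
a,b=l(264,253,.019),l(378,253,.019); print('disc',(a+b)/2,np.linalg.norm(a-b)); print(l(321,195,.017),l(320,307,.017))
print(R.from_quat(o['orientation']).as_matrix().round(4))
E
```

```text
[ 0.4354809  -0.00592723  0.08226479]
bar [0.46285468 0.0017752  0.048     ] [ 0.41069721 -0.00855796  0.048     ] [ 0.43677594 -0.00339138  0.048     ] 11.206030286974771 0.05317119470870954
disc [ 0.43508252 -0.00400522  0.019     ] 0.0712564385564205
[0.47047194 0.00322845 0.017     ] [ 0.3975117  -0.01098444  0.017     ]
[[ 3.800e-03  2.014e-01 -9.795e-01]
 [-6.000e-04 -9.795e-01 -2.014e-01]
 [-1.000e+00  1.300e-03 -3.600e-03]]
```

```bash
python3 -m inch '[[[0,0.2,-3],[0,0,0]],[[0,0.2,-5.5],[0,0,0]],[[0,0.2,-5.9],[0,0,0]],[[0,0.2,-5.9],[0,0,0]],[[0,0.2,-5.9],[0,0,0]],[[0,0.2,-5.9],[0,0,0]]]'; python3 - <<'E'
from h import *
im=eyes.read_camera('wrist');im=eyes.read_camera('wrist'); o=bot.get_obs();print(o['t'],o['position'].round(4),o['contact_force'])
save('w5',im)
E
```

```text
t: 4.07
position: [0.4354, -0.0037, 0.023]
orientation: [0.705, 0.072, -0.702, 0.072]
contact_force: [0.1, 0.9, 0.2]
opening: 0.0854
4.1667 [ 0.4351 -0.0036  0.0226] [0.46000392 0.61389367 1.09998414]
```

View pics/w5.png

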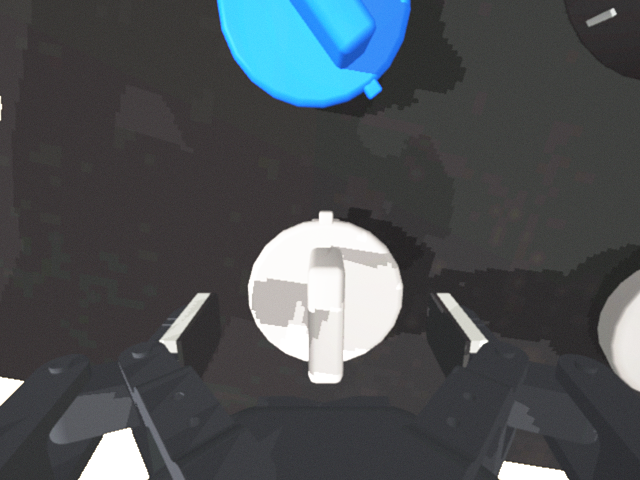

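The bar stands between the pads, spanning cols 309-343, and the disc is centred at about col 325. I'll close on it now.

```bash
python3 -m inch '[[[0,0,0],[0,0,0]],[[0,0,0],[0,0,0]],[[0,0,0],[0,0,0]],[[0,0,0],[0,0,0]],[[0,0,0],[0,0,0]],[[0,0,0],[0,0,0]],[[0,0,0],[0,0,0]],[[0,0,0],[0,0,0]]]' 1 50; python3 - <<'E'
from h import *
im=eyes.read_camera('wrist'); o=bot.get_obs();print(o['t'],o['position'].round(4),o['contact_force'],o['opening'])
save('w6',im)
E
```

```text
t: 4.83
position: [0.4342, -0.0035, 0.021]
orientation: [0.704, 0.072, -0.703, 0.072]
contact_force: [0.9, 0.0, 2.2]
opening: 0.013
4.8833 [ 0.4341 -0.0035  0.021 ] [0.22036623 0.07419176 0.44419688] 0.012953088401931675
```

View pics/w6.png

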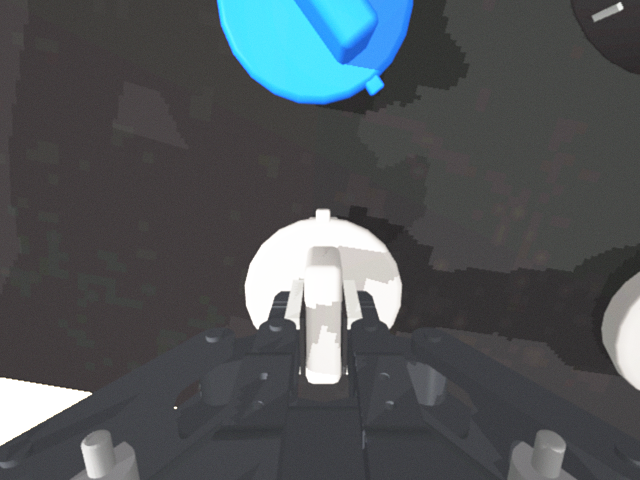

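```bash
python3 -m inch '[[[0,0,1],[0,0,0]],[[0,0,4],[0,0,0]],[[0,0,8],[0,0,0]],[[0,0,12],[0,0,0]],[[0,0,16],[0,0,2]],[[1.5,-2,18],[0,0,4]],[[3.5,-4.5,18],[0,0,6]],[[5.5,-7,18],[0,0,7.6]],[[7.5,-9.5,18],[0,0,7.6]],[[8.6,-10.7,18],[0,0,7.6]],[[8.6,-10.7,18],[0,0,7.6]],[[8.6,-10.7,18],[0,0,7.6]]]'; python3 - <<'E'
from h import *
l=lambda x,y,z: atz('wrist',y,x,z)
eyes.read_camera('wrist');eyes.read_camera('wrist');eyes.read_camera('wrist')
o=bot.get_obs();im=eyes.read_camera('wrist'); print(o['t'],o['position'].round(4),o['contact_force'],o['opening'],R.from_quat(o['orientation']).as_matrix().round(4).tolist())
save('w7',im); print(bot.get_obs()['position'])
for q,z in [('mouth',.104),('catch_pin',.108)]:
    for d in eyes.mark_of('wrist',q)[:2]: print(q,round(d['score'],2),np.round(d['centre'],1),atz('wrist',*d['centre'],z,o).round(4))
E
```

```text
t: 5.88
position: [0.5198, -0.1108, 0.2006]
orientation: [-0.697, -0.118, 0.698, -0.118]
contact_force: [-0.7, -0.7, -2.1]
opening: 0.0133
6.0333 [ 0.5195 -0.1097  0.2011] [ 0.96004325  0.37111413 -1.3309402 ] 0.013379444026820425 [[-0.0002, 0.3306, -0.9438], [0.0002, -0.9438, -0.3306], [-1.0, -0.0002, 0.0001]]
[ 0.51959489 -0.10969767  0.20124361]
mouth 0.7 [119.6 380.2] [ 0.6076 -0.1176  0.104 ]
catch_pin 0.6 [109.4 435.6] [ 0.6247 -0.1482  0.108 ]
```

View pics/w7.png

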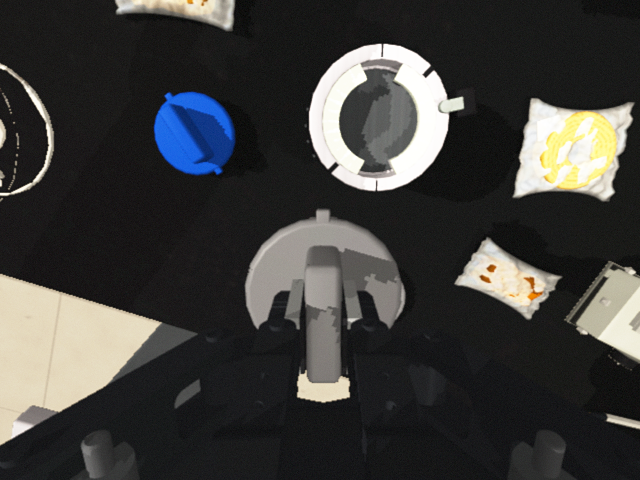

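```bash
python3 - <<'E'
from h import *
a=cv2.imread('pics/w7.png')
cv2.imwrite('pics/w7g.png',cv2.resize(a[38:198,300:475],(656,600),interpolation=cv2.INTER_CUBIC))
cv2.imwrite('pics/w7l.png',cv2.resize(a[200:390,235:415],(568,600),interpolation=cv2.INTER_CUBIC))
E
```

```text
(no output)
```

View pics/w7g.png

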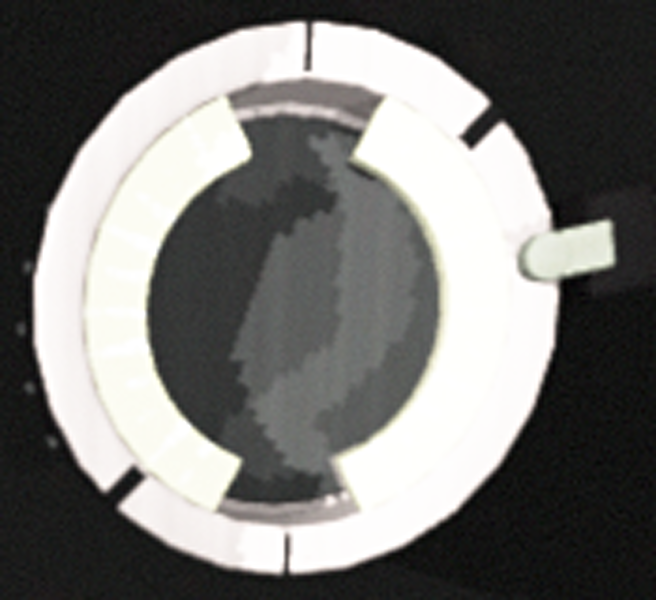

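View pics/w7l.png

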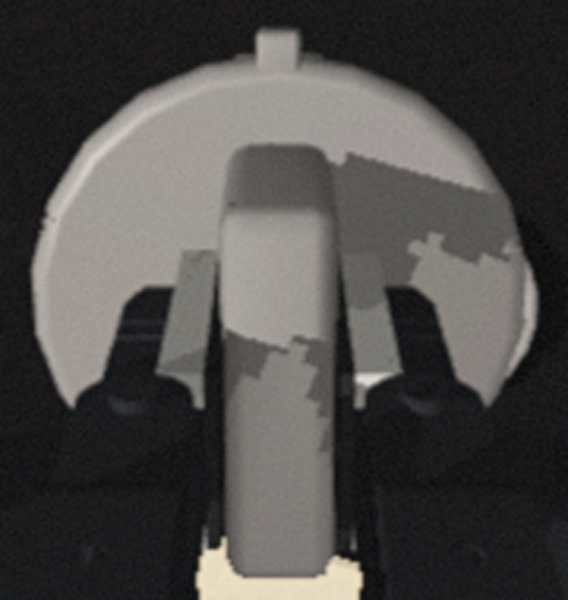

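```bash
python3 - <<'E'
from h import *
o=bot.get_obs(); print(o['t'],o['position']); p=np.array(o['position']); M=R.from_quat(o['orientation']).as_matrix()
s=3.75
g=lambda x,y,z: atz('wrist',38+y/s-.37,300+x/s-.37,z,o)
a,b=g(310,22,.104),g(287,573,.104); print('thin',(a+b)/2,yaw(a,b),np.linalg.norm(a-b))
a,b=g(308,70,.104),g(289,535,.104); print('thin in',(a+b)/2,yaw(a,b),np.linalg.norm(a-b))
a,b=g(479,126,.104),g(125,486,.104); print('broad',(a+b)/2,yaw(a,b),np.linalg.norm(a-b))
a,b=g(33,315,.104),g(559,300,.104); print('rim',(a+b)/2,np.linalg.norm(a-b)); a,b=g(146,310,.104),g(441,300,.104); print('hole',(a+b)/2,np.linalg.norm(a-b))
s2=3.157
l=lambda x,y,z: M.T@(atz('wrist',200+y/s2-.34,235+x/s2-.34,z,o)-p)
print('lid tool coords: nib',l(277,32,p[2]-.001))
a,b=l(276,207,p[2]+.027),l(282,570,p[2]+.027); print('bar',a,b,(a+b)/2,np.linalg.norm(a-b), 'yaw in tool', np.degrees(np.arctan2(a[1]-b[1],-(a[2]-b[2]))))
print('disc',(l(33,280,p[2]-.002)+l(530,280,p[2]-.002))/2,l(33,280,p[2]-.002)-l(530,280,p[2]-.002))
E
```

```text
6.1833 [ 0.51973569 -0.10981432  0.20126214]
thin [ 0.60686255 -0.11733567  0.104     ] 19.33347532008562 0.0912662543727228
thin in [ 0.60677072 -0.11740834  0.104     ] 19.38929595543059 0.07710839132881171
broad [ 0.60675238 -0.11695935  0.104     ] -25.434363931525674 0.08411041800578685
rim [ 0.60751331 -0.11664192  0.104     ] 0.0918247563718647
hole [ 0.60777066 -0.11612029  0.104     ] 0.051470264471102097
lid tool coords: nib [ 0.00101342 -0.00102377 -0.04003476]
bar [-0.02699151 -0.00106512 -0.0256847 ] [-0.02700779 -0.00034784  0.02249044] [-0.02699965 -0.00070648 -0.00159713] 0.04818048638498344 yaw in tool -0.8530123714649233
disc [ 0.00200113 -0.0004016  -0.00362682] [-1.94240295e-05 -7.13124641e-02  3.19191902e-05]
```

```bash
python3 -m inch '[[[2,-0.2,0],[0,0,0]],[[4.5,-0.4,0],[0,0,0]],[[7,-0.7,-1],[0,0,0]],[[8.7,-0.8,-3],[0,0,0]],[[8.7,-0.8,-5.5],[0,0,0]],[[8.7,-0.8,-5.5],[0,0,0]],[[8.7,-0.8,-5.5],[0,0,0]]]'; python3 - <<'E'
from h import *
eyes.read_camera('wrist');eyes.read_camera('wrist')
o=bot.get_obs();im=eyes.read_camera('wrist'); print(o['t'],o['position'].round(4),o['contact_force'],o['opening'],R.from_quat(o['orientation']).as_matrix().round(4).tolist())
save('w8',im); b=eyes.read_camera('side');print(bot.get_obs()['position']); a=eyes.read_camera('scene')
cc=lambda im: cv2.resize(im,(400,400),interpolation=cv2.INTER_CUBIC)
save('s8',np.hstack([cc(a[170:270,295:395]),cc(b[215:315,295:395])]))
E
```

```text
t: 6.77
position: [0.606, -0.1179, 0.1446]
orientation: [-0.696, -0.119, 0.698, -0.118]
contact_force: [0.6, -0.1, -1.5]
opening: 0.0135
6.8667 [ 0.6073 -0.1185  0.148 ] [-0.18824204  0.22705648 -1.19675866] 0.013553397298347439 [[0.0023, 0.33, -0.944], [-0.0007, -0.944, -0.33], [-1.0, 0.0014, -0.002]]
[ 0.60757276 -0.11861232  0.148499  ]
```

View pics/w8.png

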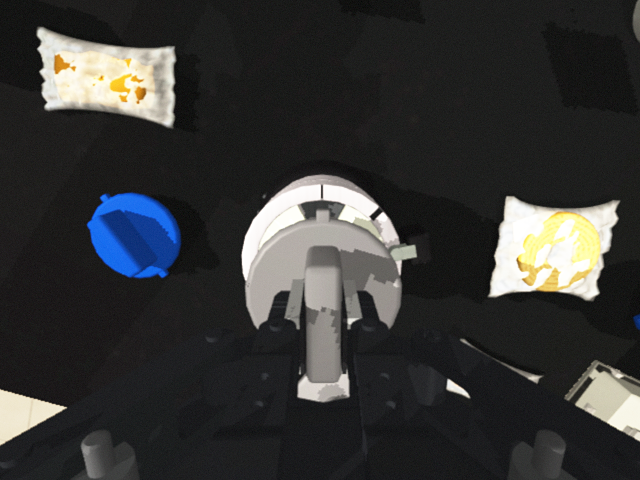

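View pics/s8.png

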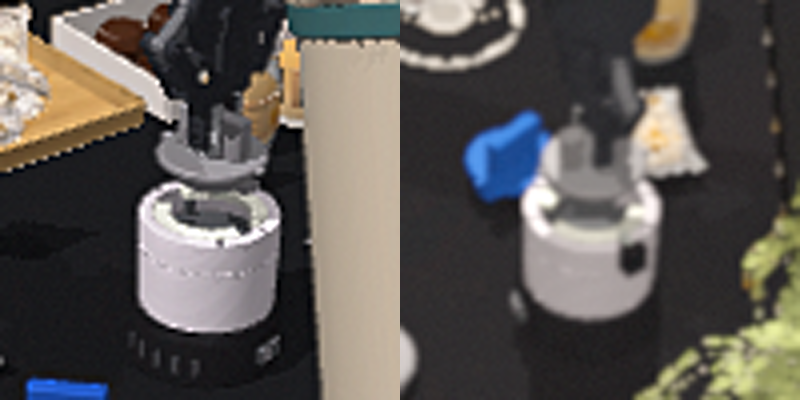

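```bash
python3 - <<'E'
from h import *
o=bot.get_obs(); print(o['t'],o['position'],R.from_quat(o['orientation']).as_matrix().round(4).tolist())
a=cv2.imread('pics/w8.png'); cv2.imwrite('pics/w8g.png',cv2.resize(a[165:305,235:425],(760,560),interpolation=cv2.INTER_CUBIC))
E
```

```text
7.0167 [ 0.60750571 -0.11863376  0.14824075] [[0.0034, 0.3298, -0.944], [-0.001, -0.944, -0.3298], [-1.0, 0.002, -0.0029]]
```

View pics/w8g.png

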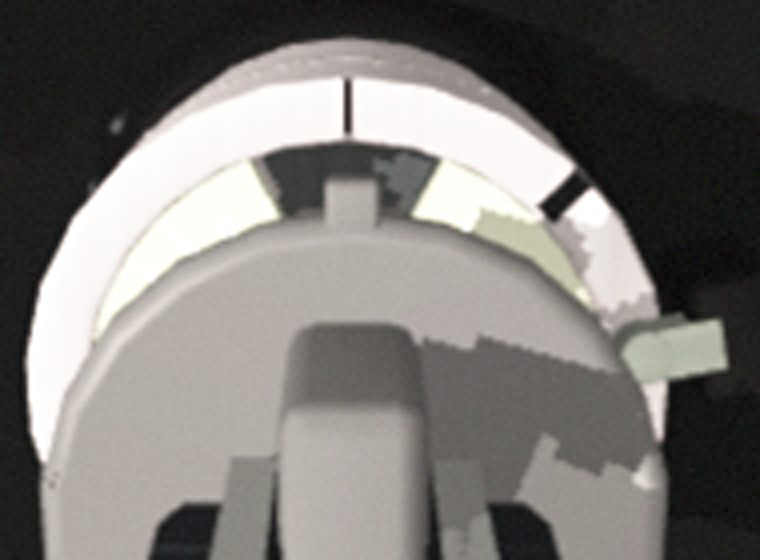

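```bash
python3 - <<'E'
from h import *
o=bot.get_obs(); p=np.array(o['position']); p_used=np.array([.6073,-.1185,.148]); o=dict(o); o['position']=p_used
M=R.from_quat(o['orientation']).as_matrix()
g=lambda x,y,z: atz('wrist',165+y/4-.37,235+x/4-.37,z,o)
u=np.array([np.cos(np.radians(19.4)),np.sin(np.radians(19.4)),0])
a=g(347,78,.104); b=g(348,135,.104); print('tick',a,b,yaw(a,b)); print('mouth est',a-u*.0456,b-u*.0386)
rim=(g(27,365,.104)+g(665,365,.104))/2; print('rim mid',rim, 'in tool',M.T@(rim-p_used),np.linalg.norm(g(27,365,.104)-g(665,365,.104)))
n=g(352,178,p_used[2]-.001); print('nib tool',M.T@(n-p_used)); print('tick tool',M.T@(a-p_used))
d=(g(45,480,p_used[2]-.002)+g(665,480,p_used[2]-.002))/2; print('disc mid tool',M.T@(d-p_used))
E
```

```text
tick [ 0.64962064 -0.10202176  0.104     ] [ 0.64238996 -0.1046821   0.104     ] 20.19972474329045
mouth est [ 0.60660968 -0.11716831  0.104     ] [ 0.60598156 -0.11750352  0.104     ]
rim mid [ 0.61120954 -0.11525238  0.104     ] in tool [ 0.04400973 -0.00186572 -0.00463619] 0.09061820712005507
nib tool [ 0.00111329 -0.00092626 -0.04030107]
tick tool [ 0.04412618 -0.00168665 -0.0452615 ]
disc mid tool [ 0.00201438 -0.00058842 -0.00544632]
```

```bash
python3 -m inch '[[[-0.13,0.06,0],[0,0,0]],[[-0.13,0.06,-1],[0,0,0]],[[-0.13,0.06,-2],[0,0,0]],[[-0.13,0.06,-2.4],[0,0,0]],[[-0.13,0.06,-2.7],[0,0,0]],[[-0.13,0.06,-2.7],[0,0,0]],[[-0.13,0.06,-2.7],[0,0,0]],[[-0.13,0.06,-2.7],[0,0,0]]]'; python3 - <<'E'
from h import *
im=eyes.read_camera('wrist');im=eyes.read_camera('wrist');o=bot.get_obs(); save('w9',im); print(o['t'],o['position'].round(4),o['contact_force'],o['torque'],o['opening'],R.from_quat(o['orientation']).as_matrix().round(4).tolist())
E
```

```text
t: 7.68
position: [0.6059, -0.1179, 0.1193]
orientation: [0.697, 0.118, -0.697, 0.118]
contact_force: [0.1, 0.1, -0.6]
opening: 0.0131
7.7833 [ 0.606  -0.118   0.1194] [ 0.23964374 -0.77332905 -1.07740837] [ 0.04231466  0.01925261 -0.00624387] 0.013212005414693053 [[0.0009, 0.3298, -0.944], [-0.0003, -0.944, -0.3298], [-1.0, 0.0006, -0.0008]]
```

View pics/w9.png

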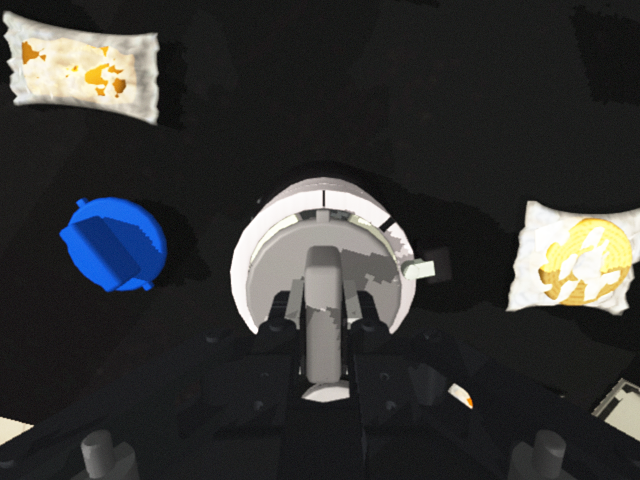

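The lid's underside is now at about 98 mm, below the collar top, with no contact force. The lugs have entered the notches. Lowering the rest of the way.

```bash
python3 -m inch '[[[0,0,-0.3],[0,0,0]],[[0,0,-0.6],[0,0,0]],[[0,0,-0.8],[0,0,0]],[[0,0,-0.9],[0,0,0]],[[0,0,-0.9],[0,0,0]],[[0,0,-0.9],[0,0,0]]]'; python3 - <<'E'
from h import *
im=eyes.read_camera('wrist');im=eyes.read_camera('wrist');o=bot.get_obs(); print(o['t'],o['position'].round(4),o['contact_force'],o['torque'],o['opening'],R.from_quat(o['orientation']).as_matrix().round(4).tolist())
E
```

```text
t: 8.28
position: [0.6058, -0.1179, 0.111]
orientation: [0.697, 0.118, -0.697, 0.118]
contact_force: [-2.4, 0.5, 5.4]
opening: 0.013
8.3833 [ 0.6058 -0.1179  0.1111] [-3.10874951  0.67825943  5.33862759] [ 0.15911776  0.55292587 -0.01308736] 0.0129742708716911 [[0.0008, 0.3299, -0.944], [-0.0003, -0.944, -0.3299], [-1.0, 0.0006, -0.0007]]
```

```bash
python3 -m inch '[[[0,0,-0.1],[0,0,0]],[[0,0,-0.1],[0,0,0]],[[0,0,-0.1],[0,0,0]]]'; python3 - <<'E'
from h import *
im=eyes.read_camera('wrist');o=bot.get_obs(); print(o['t'],o['position'].round(4),o['contact_force'],o['torque'],o['opening'])
b=eyes.read_camera('side'); a=eyes.read_camera('scene')
cc=lambda im: cv2.resize(im,(400,400),interpolation=cv2.INTER_CUBIC)
save('s10',np.hstack([cc(a[170:270,295:395]),cc(im[170:350,230:420])]))
E
```

```text
t: 8.63
position: [0.6058, -0.1179, 0.1111]
orientation: [0.698, 0.118, -0.697, 0.119]
contact_force: [-6.3, 1.1, 9.9]
opening: 0.0132
8.6833 [ 0.6058 -0.1179  0.111 ] [-5.97479679  1.33801818 10.04903426] [0.19486138 1.02171312 0.00180861] 0.013175480690759236
```

View pics/s10.png

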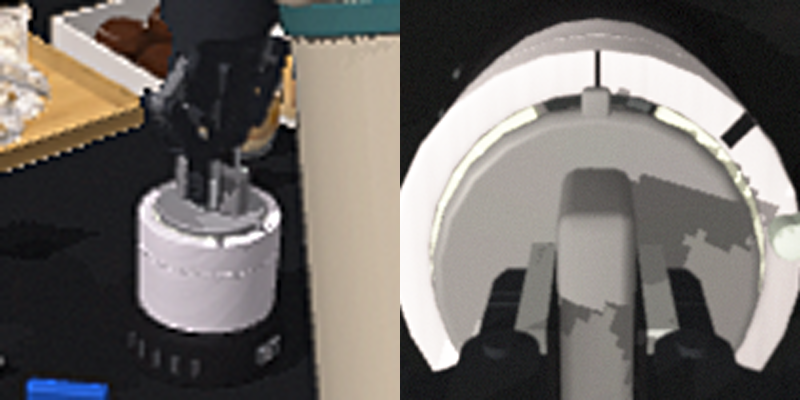

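The lid is flat in the mouth, with its pointer at the thin tick (col 597) in the right-hand crop. I'll ease the press slightly and turn clockwise, checking on the way.

```bash
python3 -m inch '[[[0,0,0.1],[0,0,0]],[[0,0,0.1],[0,0,-3]],[[0,0,0.1],[0,0,-7]],[[0,0,0.1],[0,0,-11]],[[0,0,0.1],[0,0,-15]],[[0,0,0.1],[0,0,-19]],[[0,0,0.1],[0,0,-22]],[[0,0,0.1],[0,0,-24]],[[0,0,0.1],[0,0,-24]]]'; python3 - <<'E'
from h import *
im=eyes.read_camera('wrist');o=bot.get_obs();M=R.from_quat(o['orientation']).as_matrix(); print(o['t'],o['position'].round(4),o['contact_force'],o['torque'],o['opening'],M.round(4).tolist(),np.degrees(np.arctan2(M[1,1],M[0,1])))
save('w11',im)
E
```

```text
t: 9.53
position: [0.6063, -0.1177, 0.111]
orientation: [0.707, -0.03, -0.706, -0.03]
contact_force: [-0.2, 1.4, 5.9]
opening: 0.013
9.5833 [ 0.6063 -0.1177  0.1111] [-0.30008093  1.26737662  6.3837618 ] [ 0.23067629  0.24848806 -0.02045521] 0.01332944190603196 [[0.002, -0.0821, -0.9966], [-0.0001, -0.9966, 0.0821], [-1.0, -0.0, -0.002]] -94.7114273545629
```

View pics/w11.png

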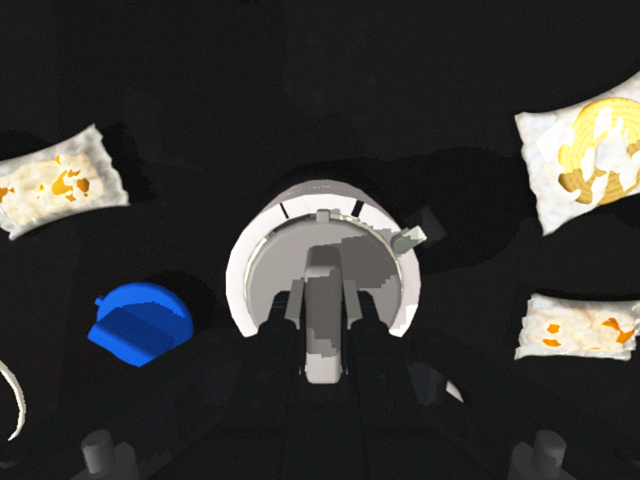

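The pointer (col 322) now stands midway between the thin tick (col 284) and the broad tick (col 357). Turning the remaining 21 degrees.

```bash
python3 -m inch '[[[0,0,0],[0,0,-3]],[[0,0,0],[0,0,-7]],[[0,0,0],[0,0,-11]],[[0,0,0],[0,0,-15]],[[0,0,0],[0,0,-18]],[[0,0,0],[0,0,-20]],[[0,0,0],[0,0,-21]],[[0,0,0],[0,0,-21]],[[0,0,0],[0,0,-21]],[[0,0,0],[0,0,-21]]]'; python3 - <<'E'
from h import *
im=eyes.read_camera('wrist');o=bot.get_obs();M=R.from_quat(o['orientation']).as_matrix(); print(o['t'],o['position'].round(4),o['contact_force'],o['torque'],o['opening'],M.round(4).tolist(),np.degrees(np.arctan2(M[1,1],M[0,1])))
b=eyes.read_camera('side'); a=eyes.read_camera('scene'); o=bot.get_obs(); print(o['dq'].round(4),o['qpos'].round(3))
cc=lambda im: cv2.resize(im,(400,400),interpolation=cv2.INTER_CUBIC)
save('s12',np.hstack([cc(a[170:270,295:395]),cc(im[170:350,230:420])])); save('w12',im); save('side12',b)
E
```

```text
t: 10.42
position: [0.6064, -0.1175, 0.111]
orientation: [0.69, -0.157, -0.689, -0.157]
contact_force: [0.6, 2.2, 5.1]
opening: 0.0131
10.4667 [ 0.6064 -0.1176  0.111 ] [0.76483676 1.47910567 5.32591088] [0.34102192 0.12630154 0.04902362] 0.01285852989902914 [[0.0022, -0.4332, -0.9013], [0.0002, -0.9013, 0.4332], [-1.0, -0.0011, -0.0019]] -115.67154482916071
[ 0.0015 -0.0009  0.0009 -0.0012 -0.0002  0.0005] [-2.520e-01  3.750e-01  1.271e+00  1.000e-03  1.493e+00  1.767e+00]
```

View pics/s12.png

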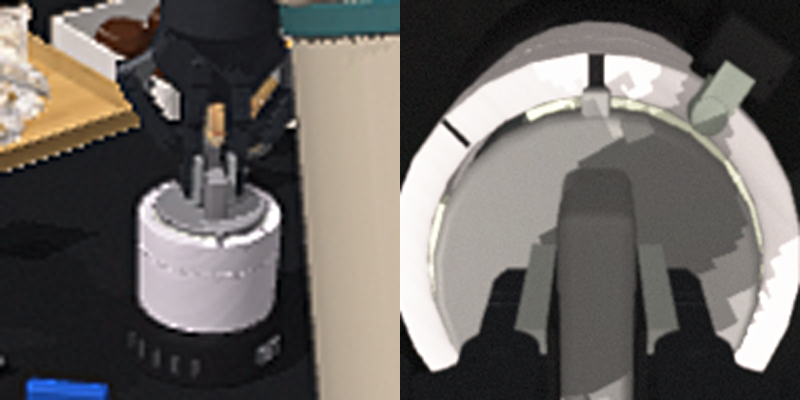

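View pics/side12.png

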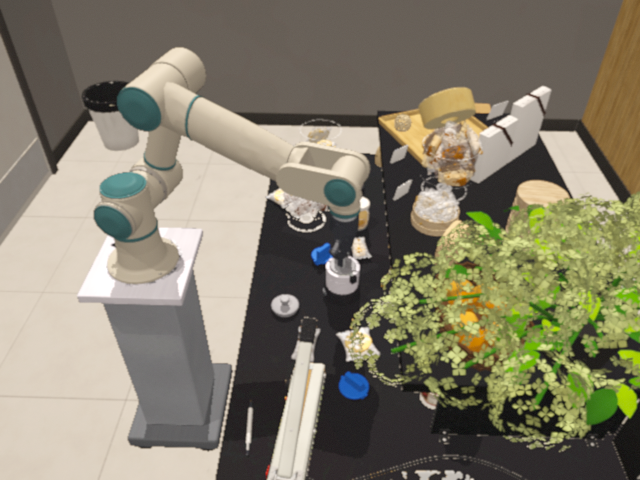

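The pointer (col 597 in the right-hand crop) stands at the broad mark. The lid is flat, the pin is clear of the nib, the arm is still and the cover hasn't moved. I'm handing in.

```bash
python3 -m inch '[[[0,0,0],[0,0,0]],[[0,0,0],[0,0,0]],[[0,0,0],[0,0,0]]]'; python3 -c "
from h import *
print(bot.close_job()); o=bot.get_obs(); print(o['t'],o['position'],o['contact_force'],o['opening'])"
```

```text
t: 10.82
position: [0.6064, -0.1176, 0.1111]
orientation: [0.69, -0.157, -0.689, -0.157]
contact_force: [0.4, 2.1, 5.6]
opening: 0.0132
the job is handed in; nothing more can be done
None
the job is handed in; nothing more can be done
```

I fitted the grey bar-grip lid flat into the grinder's mouth, turned it 45° clockwise, and handed the job in at about 10.8 s, still gripping it. No verdict was reported.

- **Seating:** the lid centre was about 10 mm above the mouth, worked out from the tool height. In the tool's frame, its centre was within about 1–2 mm of the axis. The arm pressed it down with about 5 N.
- **Turn:** the tool had turned 45.0° from the entry, and the wrist picture showed the pointer at the broad mark. The lid never went further than that.
- **Catch:** the pin was clear of the nib in the picture. I judged the catch and the sprung ring only from the pictures and the turn angle, because the state doesn't report those joints.
- **Grip and stillness:** the jaws were set to 50 N and stood about 13 mm apart on the bar. The arm's joint speeds were near zero.
- **Other things on the table:** the cover looked undisturbed in the last side picture, and I saw nothing else moved. I didn't measure how far any of them might have shifted.

**Disagreements:** my early mouth estimates differed by up to about 9 mm, partly because one picture was taken while the arm was still settling. I used the later ones taken with the arm still, which agreed within about 1–2 mm. The lid entered with no contact force until it seated. When I first pressed it down there was about 6 N of sideways force, which went away when I eased the press.

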